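Hold a column foot against the sprung stop of a clamping jig

TASK

Pick up the flat metal foot with the upright square stub, lay it on the jig and slide its tongue, nose first, along the guide and under the clamp bridge until it bears on the sprung end stop. Then be my third hand while I tighten the clamp screw: keep the foot flat and pressed against the stop with a steady 10 newtons or so (between 6 and 15), never more than 25, and finish while still holding it like that, without letting go. Leave the tube block, the vial and the petri dish where they stand.

Things in the scene. Friction and masses are not known exactly. Their poses are not given: they have to be found in the camera images.
- foot: Loose metal foot, about 0.27 kg. Flat aluminium tongue 140 (x) x 44 (y) x 12 mm thick; on its rear end stands a square steel stub 20 x 20 mm, axis at foot x = -55 mm, top at 67 mm (a 14 mm button on it ends at 71 mm). Origin: centre of the tongue's underside; x points from stub to nose (free front end), z up. Starts flat on the bench
- foot_nose (a point): Middle of the lower front edge of the tongue: foot (70, 0, 0) mm
- foot_grip (a point): Centre of the stub, 42 mm above the tongue's underside: foot (-55, 0, 42) mm. Gripped here with the fingers before and behind the stub (closing along foot x), the heavy nose cannot droop
- jig: Jig fixed to the bench. Its x is the way the foot is pushed, z up; origin on the underside of the base plate, on the channel's middle line. Dark steel base plate 300 x 110 x 8 mm, x = -170 to 130 mm; the foot slides on its top, z = 8 mm. Housing of the end stop: x = 100 to 128 mm, 34 mm high. The foot's stub stays behind the bridge (smaller x)
- channel_mouth (a point): Where the straight channel begins: jig (-30, 0, 8) mm. Two aluminium rails 12 mm high above the plate run from jig x = -30 to 60 mm, 48 mm apart; before them splayed lead-in rails widen the way to about 80 mm at x = -68 mm; behind that the plate is bare
- bridge_under (a point): Middle of the underside of the clamp bridge, at jig (33, 0, 24) mm: it crosses the channel from jig x = 20 to 46 mm, 4 mm above the tongue lying on the plate; black clamp knob on top up to 60 mm above the bench
- stop_mark (a point): Middle of the end stop's contact face when it is not pressed: jig (78, 0, 14) mm. The foot's nose touches it when it gets to jig x = 78 mm
- stop_face: Rubber-faced pad of the sprung end stop, 6 x 42 x 16 mm, which the nose presses; origin in the middle of its contact face, 17.5 mm above the bench, axes as the jig's
- stop_pad (a joint): How far the stop pad is pressed in along jig +x, m; 0 free, end of travel 0.014. Spring: 3 N at 0 and 1.2 N more for every mm, so 10 N at 0.0058 m, 6 N at 0.0025, 15 N at 0.010
- tube_block: Bystander: storage block for micro tubes, 41 x 53 x 42 mm, on the bench beside the foot's starting place; origin centre of underside
- vial: Bystander: small capped vial, 27 mm diameter, 53 mm high, standing beside the jig on the robot side; origin centre of underside
- petri_dish: Bystander: petri dish, 91 mm diameter, 16 mm high, on the bench past the stop end of the jig; origin centre of underside

How it is judged:
By the outcome, as a careful person would: the job done as asked, in the order asked, and still so for the second after the job is handed in, while the arm keeps its last pose, push and grip.
It also fails if it takes over 40 s, if anything falls off the work surface, if the arm or the gripper's body presses on something with over 40 N, if the wrist force passes 120 N, or if a joint passes its speed limit or range.

ROBOT

A 6-joint arm with a two-finger parallel gripper is mounted at the origin on a cart in front of the work surface, level with it; the furniture and walls round the work are solid. World frame = base frame: x ahead of the robot, y to its left, z up, the work surface at z = 0. Lengths are in m, angles in rad, forces in N, time in s.
With the tool pointing down it reaches from about 0.375 to 0.975 m from the base axis. Payload 3.8 kg.
Tool frame: the origin (TCP) lies on the mounting face of the last link; the fingertips stand 173 mm ahead of it and the grasp point (between the pads) lies 155 mm ahead of it (bot.hold_point_z is the distance from the TCP to the grasp point, in m); z points along the fingers, y is the line along which they close (so a half turn about z gives the same grasp; the last joint's range is limited). The gripper opens to 85 mm and grips with 20 to 120 N. Pads are 22 mm wide; open, the fingers measure 114 mm over their backs; the gripper's body (76 mm by 85 mm) begins 54 mm behind the grasp point. The pads swing forward as they close: fully open they stand 13 mm farther back than shut.
Start: joints at [-1.355, 0.264, 1.604, -0, 1.274, -0.037], TCP at [0.169, -0.654, 0.405] pointing down, gripper open.
Joint ranges: [-2.63, 2.63], [-0.94, 2.18], [0.31, 2.57], [-1.31, 4.45], [0, 2.66], [-2.55, 2.55]. Speed limits (rad/s): [2.57, 2.57, 3.14, 3.14, 3.14, 3.14].

INTERFACE

Orientations are given as a rotation vector (axis times angle).
In Python, from workcell import bot, optics gives the robot as it stands.
- The arm moves only by the shell command python3 -m jog 'ROWS' [OPENING] [FORCE]. ROWS is JSON, a list of rows, each an object of numbers: "dx", "dy", "dz": the shift along the tool's x, y, z in mm; "ax", "ay", "az": the turn, a rotation vector about the tool's x, y, z in degrees. A call has 1 to 20 rows; each row shifts and turns the commanded pose from where the row before left it, along the tool's axes as they then stand; what a row does not reach is not made up. A row lasts 1/12 s, in which the tool goes at most 41.7 mm and 7.16 degrees, less where a joint would pass 70% of its speed; a pose out of reach is approached as far as the arm can. A call with a gripper value outside its range is refused whole. OPENING is the opening, from 0 (shut) to 1 (fully open), set as the call begins (- or left out, the last holds). The fingers move at their own pace and stop on an object; FORCE is the grip in N (left out, the last holds). Time passes only in rows, so rows that do not move let the fingers close. It gives the time, the measured TCP pose, the force, the opening and the grip force at its end, in the units of the state.
- bot.read_state(): the state, without advancing time (a new reading comes with each control period).
- optics.read_camera(name): name is "side" or "top" or "wrist"; returns a dict with "img" (400x640x3 uint8, red, green, blue), "vertical_fov" (degrees; the focal length in pixels is half the picture's height over the tangent of half this angle, whatever the lens; pixels are square), "cx", "cy" (the principal point, pixels), "R" (3x3) and "t" (3): a world point X has camera coordinates R X + t; the wrist camera has in their place "tool_from_camera" (4x4, takes a point from camera to tool coordinates, whose origin is the TCP and whose axes are the flange's). Camera axes: x right, y down, z forward; pixel columns grow to the right and rows downward; lengths in m; the calibration is good to about 2 mm. The wrist camera is an equidistant fisheye: a pixel r from the principal point sees the ray r / f radians off the axis. A picture is of the moment at which its call begins: read the wrist's pose just before it. There is no depth.
- bot.finish_job(): hands the job in; it is judged then, once.
The state is a dict: "time": time; "q": joint angles; "joint_vel": joint speeds; "joint_torque": joint torques, N m; "tool_pos": TCP position; "tcp_rot": TCP orientation; "wrist_force": force on the tool from outside, world axes, zero at the start; "torque": the same for the moment, N m; "width": opening from 0.0 (shut) to 1.0 (fully open); "grip_force": force on a finger pad.
Only numpy, scipy, OpenCV 4.12 (cv2) and the standard library are available. Lean on these libraries where they do the work, as an engineer would, in place of code of your own. Each camera call takes 0.05 s, during which the arm holds its last target. There are 200 camera calls.

## Working session

There is one attempt and no reset: what is moved stays moved. The work goes in short steps, Python scripts to look and compute and a shell command to move; the robot and the scene stay as the last step left them, time stands still between calls to the robot, and variables do not carry over. Pictures are saved under pics/ and viewed, at most 10 in all, crops included, and the job is handed in when it is done.

```bash
mkdir -p pics; python3 - <<'E'
from workcell import bot, optics
import cv2,pickle
s=bot.read_state(); print(s, bot.hold_point_z)
for n in ("top","side"):
    c=optics.read_camera(n); pickle.dump(c,open(f"pics/{n}.pkl","wb"))
    cv2.imwrite(f"pics/{n}.png",c["img"][:,:,::-1]); print(n,{k:v for k,v in c.items() if k!="img"})
E
```

```text
{'time': 0.0, 'q': array([-1.35489299e+00,  2.64741902e-01,  1.60538470e+00,  3.14908157e-05,
        1.27371464e+00, -3.68826986e-02]), 'joint_vel': array([ 0.00093457,  0.00077636,  0.00061401, -0.00106219, -0.00185335,
        0.00053391]), 'joint_torque': array([-6.82892096e-05, -5.15112376e+01, -3.67313862e+01,  1.02264369e-04,
        1.29425753e-02,  6.59628085e-07]), 'tool_pos': array([ 0.1687584, -0.6532008,  0.4033634]), 'tcp_rot': array([-3.11430969e+00, -3.95721937e-01,  2.68451257e-04]), 'wrist_force': array([-0.2856059 ,  0.78460952, -0.0200107 ]), 'torque': array([-0.04152263, -0.03276211, -0.00496625]), 'grip_force': 0.0, 'width': 1.000406969181962} 0.1547
top {'vertical_fov': 49.266650076861495, 'cx': 317.2399390214172, 'cy': 194.68296489210385, 'R': array([[-0.02279024, -0.9997016 ,  0.00879347],
       [-0.99582694,  0.02192266, -0.08858951],
       [ 0.0883703 , -0.01077575, -0.9960294 ]]), 't': array([0.02672393, 0.48955747, 1.25740561])}
side {'vertical_fov': 50.19189649548082, 'cx': 327.3881971725477, 'cy': 198.5662558369806, 'R': array([[-0.46835177, -0.88347783, -0.01065601],
       [-0.52952693,  0.29032805, -0.7970639 ],
       [ 0.70728202, -0.36766364, -0.60380096]]), 't': array([0.24705282, 0.29218905, 0.77442694])}
```

View pics/top.png

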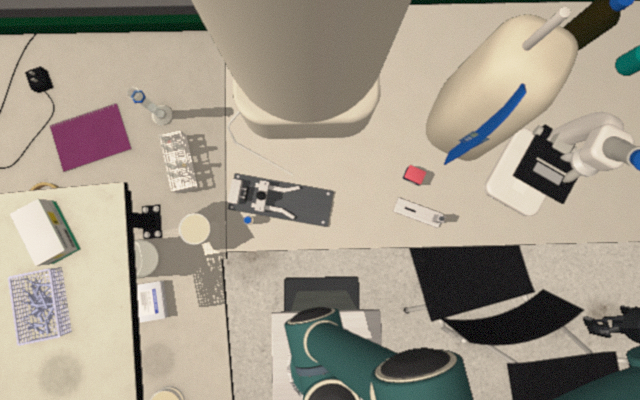

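View pics/side.png

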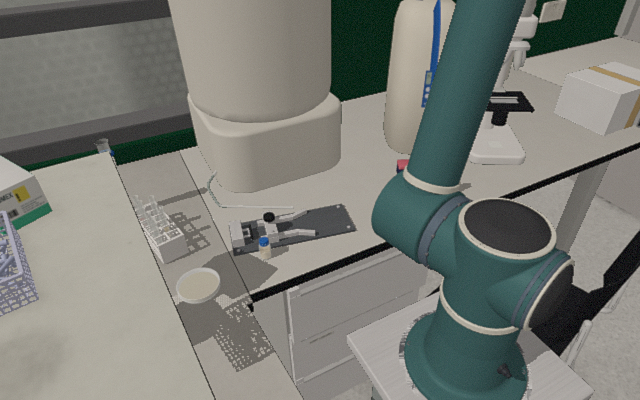

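The top view shows the jig (plate centred at about 280,200, stop at the left), the foot (tongue from 395,205 to 445,220, stub at about 445,218), the red block at (413,175) and the vial at (247,219). The arm hides the foot in the side view. Next I'll get coarse positions and a wrist view.

```bash
cat > h.py <<'E'
from workcell import bot, optics
import numpy as np, cv2, pickle
from scipy.spatial.transform import Rotation as Ro
def ray(c,uv):
    uv=np.atleast_2d(np.array(uv,float)); f=200/np.tan(np.radians(c["vertical_fov"]/2))
    d=(uv-[c["cx"],c["cy"]])/f
    if "R" in c:
        v=np.c_[d,np.ones(len(d))]@c["R"]; return -c["R"].T@c["t"], v
    th=np.linalg.norm(d,axis=1); k=np.sinc(th/np.pi)  # sin(th)/th
    v=np.c_[d*k[:,None],np.cos(th)]
    T=c["tool_from_camera"]; W=Ro.from_rotvec(c["rot"]).as_matrix()
    return c["pos"]+W@T[:3,3], v@T[:3,:3].T@W.T
def plane(c,uv,z):
    o,v=ray(c,uv); return o+v*((z-o[2])/v[:,2])[:,None]
def proj(c,X):
    X=np.atleast_2d(X); f=200/np.tan(np.radians(c["vertical_fov"]/2))
    if "R" in c:
        p=X@c["R"].T+c["t"]; return p[:,:2]/p[:,2:]*f+[c["cx"],c["cy"]]
    T=c["tool_from_camera"]; W=Ro.from_rotvec(c["rot"]).as_matrix()
    p=((X-c["pos"])@W-T[:3,3])@T[:3,:3]; r=np.linalg.norm(p[:,:2],axis=1)
    return p[:,:2]/r[:,None]*np.arctan2(r,p[:,2])[:,None]*f+[c["cx"],c["cy"]]
def wrist(name):
    s=bot.read_state(); c=optics.read_camera("wrist"); c["pos"]=s["tool_pos"]; c["rot"]=s["tcp_rot"]
    pickle.dump(c,open(f"pics/{name}.pkl","wb")); cv2.imwrite(f"pics/{name}.png",c["img"][:,:,::-1]); return c
def load(n): return pickle.load(open(f"pics/{n}.pkl","rb"))
E
python3 - <<'E'
from h import *
np.set_printoptions(precision=4,suppress=True)
c=load("top")
print("foot ends",plane(c,[[396,203],[445,219]],.012)); print("jig corners",plane(c,[[230,174],[334,190],[332,226],[228,208]],.008))
print("block,vial,dish",plane(c,[[413,176],[247,219],[194,228]],.03))
w=wrist("w0"); print({k:v for k,v in w.items() if k!="img"})
print(Ro.from_rotvec(w["rot"]).as_matrix())
i=cv2.resize(c["img"][155:255,180:460],None,fx=2.8,fy=2.8,interpolation=cv2.INTER_CUBIC)
i=cv2.resize(c["img"][155:255,180:460],(784,280),interpolation=cv2.INTER_CUBIC)
j=cv2.resize(w["img"],(480,300),interpolation=cv2.INTER_AREA)
out=np.zeros((590,784,3),np.uint8); out[:280]=i; out[285:585,:480]=j
cv2.imwrite("pics/m1.png",out[:,:,::-1])
E
```

```text
foot ends [[ 0.4611 -0.2164  0.012 ]
 [ 0.4107 -0.3592  0.012 ]]
jig corners [[ 0.5586  0.2733  0.008 ]
 [ 0.5041 -0.0344  0.008 ]
 [ 0.3977 -0.0258  0.008 ]
 [ 0.4576  0.2797  0.008 ]]
block,vial,dish [[ 0.5381 -0.2659  0.03  ]
 [ 0.4231  0.2207  0.03  ]
 [ 0.4006  0.3737  0.03  ]]
{'vertical_fov': 65.70646984690485, 'cx': 321.5294977652694, 'cy': 201.82963134298316, 'tool_from_camera': array([[-0.0003, -0.9641, -0.2655,  0.0667],
       [ 1.    , -0.0002, -0.0007,  0.0002],
       [ 0.0006, -0.2655,  0.9641,  0.0296],
       [ 0.    ,  0.    ,  0.    ,  1.    ]]), 'pos': array([ 0.1688, -0.6532,  0.4035]), 'rot': array([-3.1145, -0.3958,  0.0002])}
[[ 0.9682  0.2501 -0.0004]
 [ 0.2501 -0.9682  0.002 ]
 [ 0.0001 -0.0021 -1.    ]]
```

View pics/m1.png

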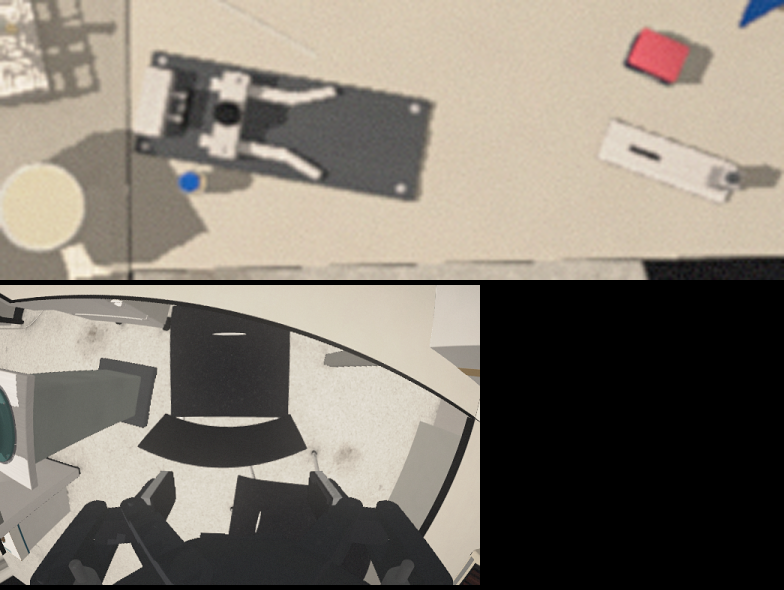

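The foot points at a yaw of about 70.6° and the jig at about 79.5°. The foot is roughly 0.15 m long and the jig 0.31 m, which fits the given sizes. I'll move above the stub with the tool's y along the foot.

```bash
python3 -m jog '[{"dx":26,"dy":-20},{"dx":26,"dy":-20},{"dx":26,"dy":-20},{"dx":26,"dy":-20},{"dx":26,"dy":-20},{"dx":26,"dy":-20},{"dx":26,"dy":-20},{"dx":26,"dy":-20},{"dx":26,"dy":-20},{"dx":26,"dy":-20},{"dx":26,"dy":-20},{"dx":26,"dy":-20},{"az":6.8},{"az":6.8},{"az":6.8},{"az":6.8},{"az":6.8},{},{}]' 1
python3 - <<'E'
from h import *
w=wrist("w1"); print(bot.read_state())
E
```

```text
{'time': 0.2, 'q': array([-1.35490990e+00,  2.64475500e-01,  1.60484267e+00, -2.85840210e-05,
        1.27370347e+00, -3.69053359e-02]), 'joint_vel': array([ 0.0003527 , -0.00170192, -0.0047891 ,  0.0002209 , -0.00033892,
        0.00070702]), 'joint_torque': array([ 3.77568640e-04, -5.15192699e+01, -3.67436922e+01, -1.03720233e-04,
        8.97130900e-03, -4.25616363e-06]), 'tool_pos': array([ 0.16876908, -0.65334947,  0.40383592]), 'tcp_rot': array([-3.11511997e+00, -3.95861873e-01,  2.43247717e-04]), 'wrist_force': array([ 0.22135696, -0.20799396, -0.07726286]), 'torque': array([-0.03118504, -0.01288387,  0.02015363]), 'grip_force': 0.0, 'width': 0.9992176871675886}invalid input
```

View pics/w1.png

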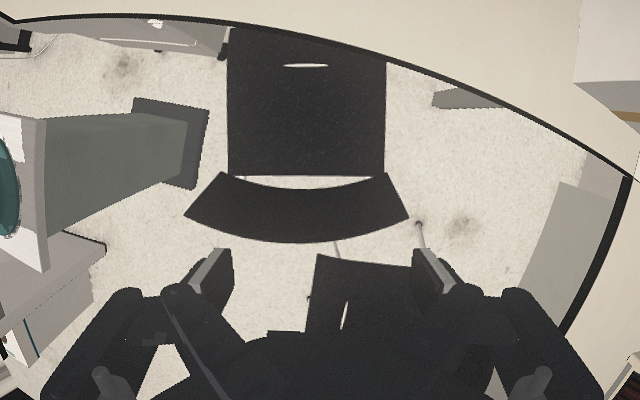

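The wrist view is unchanged because the jog was refused, probably over the empty rows. I'll retry without them.

```bash
python3 -m jog '[{"dx":26,"dy":-20},{"dx":26,"dy":-20},{"dx":26,"dy":-20},{"dx":26,"dy":-20},{"dx":26,"dy":-20},{"dx":26,"dy":-20},{"dx":26,"dy":-20},{"dx":26,"dy":-20},{"dx":26,"dy":-20},{"dx":26,"dy":-20},{"dx":26,"dy":-20},{"dx":26,"dy":-20},{"az":6.8},{"az":6.8},{"az":6.8},{"az":6.8},{"az":6.8},{"dx":0},{"dx":0}]' 1
python3 - <<'E'
from h import *
w=wrist("w2"); s=bot.read_state(); print(s["q"])
E
```

```text
[-1.35490597e+00  2.64335813e-01  1.60467289e+00 -1.89547678e-05
  1.27367688e+00 -3.68649973e-02]invalid input
```

View pics/w2.png

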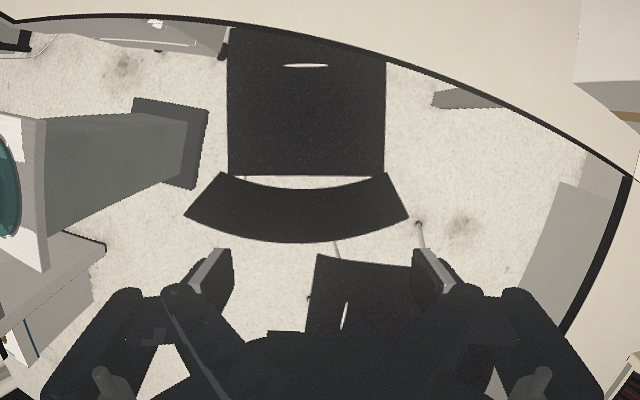

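The arm still hasn't moved and the view is the same. I'll test the format with a small row.

```bash
python3 -m jog '[{"dx":26,"dy":-20}]'; echo; python3 -m jog '[{"dx":26,"dy":-20,"dz":0,"ax":0,"ay":0,"az":0}]'; python3 -m jog --help | head -20
```

```text
time: 0.33
tool_pos: [0.1865, -0.6303, 0.4041]
tcp_rot: [3.115, 0.39, -0.003]
wrist_force: [1.4, 0.2, 1.1]
width: 0.996
grip_force: 0.0invalid input
invalid input: not JSON, or not a number
```

All six keys are required in every row.

```bash
python3 -m jog '[{"dx":26,"dy":-20,"dz":0,"ax":0,"ay":0,"az":0},{"dx":26,"dy":-20,"dz":0,"ax":0,"ay":0,"az":0},{"dx":26,"dy":-20,"dz":0,"ax":0,"ay":0,"az":0},{"dx":26,"dy":-20,"dz":0,"ax":0,"ay":0,"az":0},{"dx":26,"dy":-20,"dz":0,"ax":0,"ay":0,"az":0},{"dx":26,"dy":-20,"dz":0,"ax":0,"ay":0,"az":0},{"dx":26,"dy":-20,"dz":0,"ax":0,"ay":0,"az":0},{"dx":26,"dy":-20,"dz":0,"ax":0,"ay":0,"az":0},{"dx":26,"dy":-20,"dz":0,"ax":0,"ay":0,"az":0},{"dx":26,"dy":-20,"dz":0,"ax":0,"ay":0,"az":0},{"dx":26,"dy":-20,"dz":0,"ax":0,"ay":0,"az":0},{"dx":0,"dy":0,"dz":0,"ax":0,"ay":0,"az":6.8},{"dx":0,"dy":0,"dz":0,"ax":0,"ay":0,"az":6.8},{"dx":0,"dy":0,"dz":0,"ax":0,"ay":0,"az":6.8},{"dx":0,"dy":0,"dz":0,"ax":0,"ay":0,"az":6.8},{"dx":0,"dy":0,"dz":0,"ax":0,"ay":0,"az":6.8},{"dx":0,"dy":0,"dz":0,"ax":0,"ay":0,"az":0},{"dx":0,"dy":0,"dz":0,"ax":0,"ay":0,"az":0}]'
python3 - <<'E'
from h import *
w=wrist("w3"); s=bot.read_state(); print(s["q"],s["tool_pos"],Ro.from_rotvec(s["tcp_rot"]).as_matrix().round(4))
E
```

```text
time: 1.83
tool_pos: [0.4108, -0.3431, 0.4047]
tcp_rot: [-3.097, 0.527, 0.0]
wrist_force: [0.0, -0.1, -1.1]
width: 0.997
grip_force: 0.0
[-7.42393754e-01 -9.27116784e-04  1.90187663e+00 -1.20731111e-05
  1.24079232e+00  1.16581577e+00] [ 0.41080268 -0.34311711  0.40462018] [[ 9.436e-01 -3.310e-01 -1.000e-04]
 [-3.310e-01 -9.436e-01  1.000e-04]
 [-1.000e-04 -0.000e+00 -1.000e+00]]
```

View pics/w3.png

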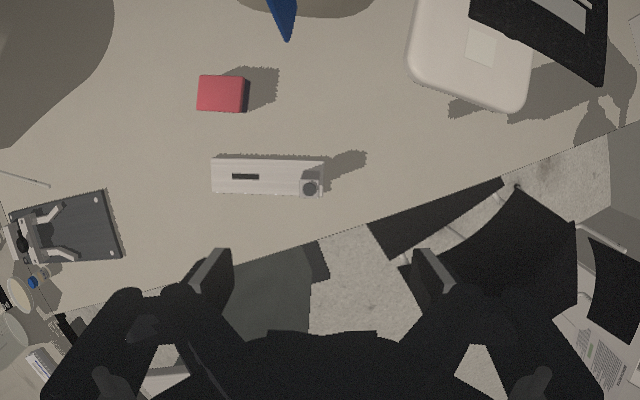

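The wrist view shows the foot at (212–325, 157–196), with the button at (310,188) and the red block at (222,94). The jig is on the left, with its plate corners at (107,190) and (122,255). Now I'll measure the foot.

```bash
cat > foot.py <<'E'
from h import *
import sys
np.set_printoptions(precision=4,suppress=True)
def foot(n,box,btn,thr=40):
    w=load(n); x0,y0,x1,y1=box; im=cv2.cvtColor(w["img"],cv2.COLOR_RGB2LAB).astype(int)
    hsv=cv2.cvtColor(w["img"],cv2.COLOR_RGB2HSV)
    m=np.zeros(hsv.shape[:2],np.uint8); m[y0:y1,x0:x1]=((hsv[y0:y1,x0:x1,1]<thr)&(hsv[y0:y1,x0:x1,2]>150))*255
    m=cv2.morphologyEx(m,cv2.MORPH_CLOSE,np.ones((3,3)))
    k=max(cv2.findContours(m,cv2.RETR_EXTERNAL,cv2.CHAIN_APPROX_NONE)[0],key=cv2.contourArea)
    P=plane(w,k[:,0],.012)[:,:2]; r=cv2.minAreaRect((P*1000).astype(np.float32))
    print("rect mm",r, cv2.boundingRect(k)); print(cv2.boxPoints(r))
    print("button",plane(w,btn,.071))
foot("w3",(195,140,340,215),[310,188])
w=load("w3"); hsv=cv2.cvtColor(w["img"],cv2.COLOR_RGB2HSV)
for p in [(230,165),(230,190),(260,160),(270,192),(230,150),(230,200),(310,188),(316,165)]: print(p,hsv[p[1],p[0]])
print(proj(w,[[.4108,-.3431,.071]]))
o=w["img"][130:230,180:370]; cv2.imwrite("pics/c3.png",cv2.resize(o,(760,400),interpolation=cv2.INTER_NEAREST)[:,:,::-1])
E
python3 foot.py
```

```text
rect mm ((433.2296142578125, -274.8594970703125), (186.5231170654297, 95.58078002929688), 70.9415512084961) (195, 140, 145, 75)
[[ 357.6059 -347.4039]
 [ 447.9475 -378.6141]
 [ 508.8534 -202.3151]
 [ 418.5117 -171.1049]]
button [[ 0.4122 -0.3315  0.071 ]]
(230, 165) [ 16  21 179]
(230, 190) [ 18  25 182]
(260, 160) [ 16  24 177]
(270, 192) [ 17  26 180]
(230, 150) [ 20  33 164]
(230, 200) [ 17  34 159]
(310, 188) [ 0 14 88]
(316, 165) [ 14  20 168]
[[321.347  185.5529]]
```

View pics/c3.png

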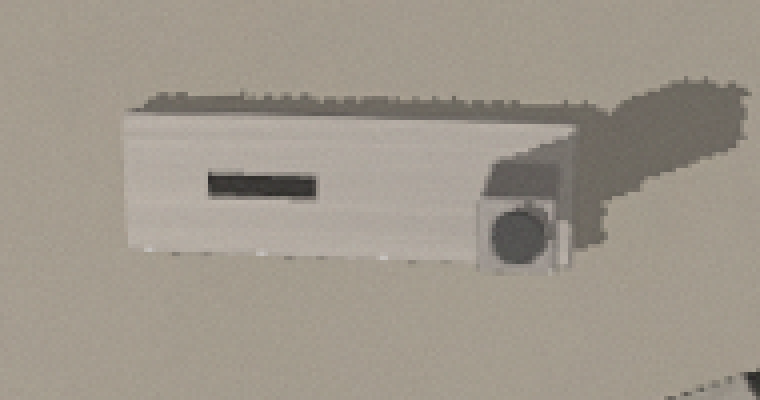

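```bash
python3 - <<'E'
from h import *
np.set_printoptions(precision=4,suppress=True)
w=load("w3")
C=plane(w,[[210.8,158],[323.8,161],[211.5,191.8]],.012); print(C)
a,b,c=C[:,:2]; print("L",np.linalg.norm(a-b),"W",np.linalg.norm(a-c)); d=a-b; yaw=np.degrees(np.arctan2(d[1],d[0])); print(yaw)
B=plane(w,[[309,188.4]],.071)[0]; print("button",B)
u=d/np.linalg.norm(d); n=np.array([-u[1],u[0]])  # left of x
ctr=(b+c)/2; print("ctr",ctr,"stub from tongue",ctr-.055*u)
# jig plate visible rear corners
J=plane(w,[[107,190],[122,255]],.008); print("jig rear",J,np.linalg.norm(J[0]-J[1]),J.mean(0))
E
```

```text
[[ 0.4772 -0.2223  0.012 ]
 [ 0.4257 -0.3513  0.012 ]
 [ 0.4376 -0.2059  0.012 ]]
L 0.13891013908468142 W 0.042855588012690196
68.21821377369317
button [ 0.4122 -0.3304  0.071 ]
ctr [ 0.4316 -0.2786] stub from tongue [ 0.4112 -0.3297]
jig rear [[ 0.4986 -0.0432  0.008 ]
 [ 0.3999 -0.0145  0.008 ]] 0.10277851189090942 [ 0.4493 -0.0288  0.008 ]
```

The tongue measures 139 × 43 mm against the true 140 × 44. The stub computed from the tongue agrees with the button ray to about 1 mm: (0.4117, -0.330), yaw 68°. I'll turn +2.6°, shift, descend and grip.

```bash
python3 -m jog '[{"dx":-3.4,"dy":-12.7,"dz":20,"ax":0,"ay":0,"az":0},{"dx":0,"dy":0,"dz":34,"ax":0,"ay":0,"az":2.6},{"dx":0,"dy":0,"dz":34,"ax":0,"ay":0,"az":0},{"dx":0,"dy":0,"dz":34,"ax":0,"ay":0,"az":0},{"dx":0,"dy":0,"dz":34,"ax":0,"ay":0,"az":0},{"dx":0,"dy":0,"dz":26,"ax":0,"ay":0,"az":0},{"dx":0,"dy":0,"dz":16,"ax":0,"ay":0,"az":0},{"dx":0,"dy":0,"dz":10,"ax":0,"ay":0,"az":0},{"dx":0,"dy":0,"dz":0,"ax":0,"ay":0,"az":0},{"dx":0,"dy":0,"dz":0,"ax":0,"ay":0,"az":0}]' 1 60
python3 -m jog '[{"dx":0,"dy":0,"dz":0,"ax":0,"ay":0,"az":0},{"dx":0,"dy":0,"dz":0,"ax":0,"ay":0,"az":0},{"dx":0,"dy":0,"dz":0,"ax":0,"ay":0,"az":0},{"dx":0,"dy":0,"dz":0,"ax":0,"ay":0,"az":0},{"dx":0,"dy":0,"dz":0,"ax":0,"ay":0,"az":0},{"dx":0,"dy":0,"dz":0,"ax":0,"ay":0,"az":0},{"dx":0,"dy":0,"dz":0,"ax":0,"ay":0,"az":0},{"dx":0,"dy":0,"dz":0,"ax":0,"ay":0,"az":0},{"dx":0,"dy":0,"dz":0,"ax":0,"ay":0,"az":0},{"dx":0,"dy":0,"dz":0,"ax":0,"ay":0,"az":0}]' 0 80
```

```text
time: 2.72
tool_pos: [0.4121, -0.3302, 0.1968]
tcp_rot: [-3.083, 0.601, 0.0]
wrist_force: [0.1, -0.0, -1.1]
width: 0.998
grip_force: 0.0
time: 3.55
tool_pos: [0.4123, -0.3303, 0.1975]
tcp_rot: [3.083, -0.602, 0.002]
wrist_force: [-1.2, 0.6, 4.8]
width: 0.223
grip_force: 78.8
```

Gripped at about 19 mm opening and 79 N. I'll lift and carry the foot to behind the jig's lead-in, with the stub at jig x ≈ -185.

```bash
python3 -m jog '[{"dx":0,"dy":0,"dz":-15,"ax":0,"ay":0,"az":0},{"dx":0,"dy":0,"dz":-30,"ax":0,"ay":0,"az":0},{"dx":0,"dy":0,"dz":-25,"ax":0,"ay":0,"az":0},{"dx":-4,"dy":-14,"dz":0,"ax":0,"ay":0,"az":0},{"dx":-7,"dy":-26,"dz":0,"ax":0,"ay":0,"az":0},{"dx":-7,"dy":-28,"dz":0,"ax":0,"ay":0,"az":0},{"dx":-7,"dy":-28,"dz":0,"ax":0,"ay":0,"az":0},{"dx":-7,"dy":-28,"dz":0,"ax":0,"ay":0,"az":0},{"dx":-7,"dy":-28,"dz":0,"ax":0,"ay":0,"az":0},{"dx":-7,"dy":-28,"dz":0,"ax":0,"ay":0,"az":0},{"dx":-7,"dy":-28,"dz":0,"ax":0,"ay":0,"az":0},{"dx":-7,"dy":-28,"dz":0,"ax":0,"ay":0,"az":0},{"dx":-8,"dy":-26,"dz":0,"ax":0,"ay":0,"az":0},{"dx":-5,"dy":-16,"dz":0,"ax":0,"ay":0,"az":0},{"dx":0,"dy":0,"dz":0,"ax":0,"ay":0,"az":-5.7},{"dx":0,"dy":0,"dz":0,"ax":0,"ay":0,"az":-5.7},{"dx":0,"dy":0,"dz":0,"ax":0,"ay":0,"az":0},{"dx":0,"dy":0,"dz":0,"ax":0,"ay":0,"az":0}]'
python3 - <<'E'
from h import *
w=wrist("w4"); c=optics.read_camera("top"); pickle.dump(c,open("pics/top4.pkl","wb"))
s=bot.read_state(); print(s["q"],s["tool_pos"],Ro.from_rotvec(s["tcp_rot"]).as_matrix().round(4))
E
```

```text
time: 5.05
tool_pos: [0.4481, -0.0445, 0.2655]
tcp_rot: [-3.127, 0.297, 0.004]
wrist_force: [-0.4, -0.2, -1.6]
width: 0.224
grip_force: 78.6
[-1.55150594e-01 -2.84627482e-02  2.20453189e+00  4.03982315e-07
  9.66812367e-01  1.60513295e+00] [ 0.44846288 -0.04494022  0.26598136] [[ 9.821e-01 -1.884e-01 -1.300e-03]
 [-1.884e-01 -9.821e-01  2.000e-04]
 [-1.300e-03  0.000e+00 -1.000e+00]]
```

View pics/w4.png

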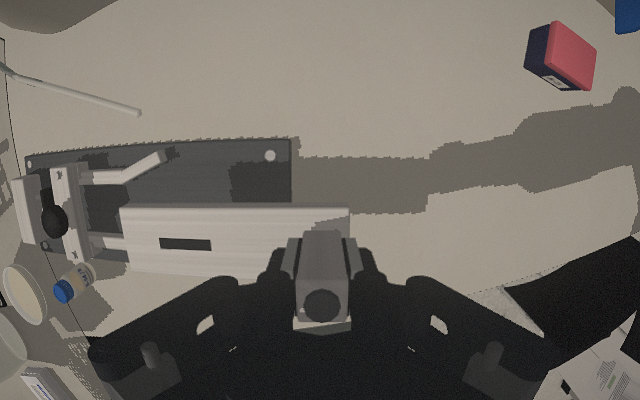

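The wrist view shows the foot level in the grip: nose edge at about x=120, upper long edge from (125,207) to (350,208). Behind it are the plate's far edge, from (35,156) to (291,139), and the lead-in rail at (165,155). I'll fit these edges by line.

```bash
cat > edges.py <<'E'
from h import *
np.set_printoptions(precision=4,suppress=True)
def vedge(img,cols,r0,r1,thr,below):   # first row from r0 towards r1 where (V<thr)==below, subpixel
    out=[]; step=1 if r1>r0 else -1
    g=cv2.GaussianBlur(cv2.cvtColor(img,cv2.COLOR_RGB2GRAY),(0,0),.8).astype(float)
    for u in cols:
        prev=g[r0,u]
        for r in range(r0+step,r1,step):
            v=g[r,u]
            if (v<thr)==below: out.append((u,r-step+step*(thr-prev)/(v-prev) if v!=prev else r)); break
            prev=v
    return np.array(out)
def fit(P):
    P=P[:,:2]
    for _ in range(4):
        c=np.median(P,0) if 0 else P.mean(0); d=np.linalg.svd(P-c)[2][0]; n=np.array([-d[1],d[0]]); e=(P-c)@n
        k=abs(e)<max(2*np.std(e),3e-4); P=P[k]
    if d[1]<0: d=-d
    return c,d,np.std(e),len(P)
E
python3 - <<'E'
from edges import *
w=load("w4"); g=cv2.cvtColor(w["img"],cv2.COLOR_RGB2GRAY)
print(g[125:160:1,200]); print(g[195:215,200]); print(g[265:285,170]); print(g[230,110:130]); print(g[150,280:300])
e=vedge(w["img"],range(60,285,3),120,175,100,True); c,d,s,n=fit(plane(w,e,.008)); print("jig far edge",c,d,np.degrees(np.arctan2(d[1],d[0])),s,n)
z=w["pos"][2]-.1967+.012
e=vedge(w["img"],range(130,335,3),198,220,125,False); c2,d2,s,n=fit(plane(w,e,z)); print("foot +x edge",c2,d2,np.degrees(np.arctan2(d2[1],d2[0])),s,n)
print("corners jig rear-far",plane(w,[[291.5,139]],.008),"foot nose far",plane(w,[[120,207]],z),"rear far",plane(w,[[350,208]],z),"near nose",plane(w,[[127,271]],z))
t=load("top"); gt=cv2.cvtColor(t["img"],cv2.COLOR_RGB2GRAY); print(gt[165:235,310])
e=vedge(t["img"],range(245,330,1),170,200,100,True); c,d,s,n=fit(plane(t,e,.008)); print("top far",c,d,np.degrees(np.arctan2(d[1],d[0])),s,n)
e=vedge(t["img"],range(265,328,1),233,200,100,True); c5,d5,s,n=fit(plane(t,e,.008)); print("top near",c5,d5,np.degrees(np.arctan2(d5[1],d5[0])),s,n)
print("width",abs(np.cross(d,c5-c)))
E
```

```text
[159 156 156 156 155 153 157 155 155 155 154 157 118 102 104  90  60  71
  79  77  83  80  77  81  80  82  79  79  82  79  79  77  79  78  82]
[ 80  78  79  75  78  78  77  83  95  94  96  99  99 139 154 164 171 173
 175 171]
[169 167 168 168 168 172 168 164 171 155 157 155 157 154 154 158 156 156
 155 157]
[ 55  58  57  55  56  55  58  59  55  69  78  77 114 176 171 169 170 172
 169 171]
[ 81  82  82  77  79  80  80  81  72  67  67  86 104 101 103  99  99 108
 126 160]
jig far edge [0.5246 0.0698] [0.199 0.98 ] 78.52360651369378 0.00020160575436667873 71
foot +x edge [0.4775 0.0007] [0.1853 0.9827] 79.32041972919781 1.5475067166687305e-05 69
corners jig rear-far [[ 0.5026 -0.0327  0.008 ]] foot nose far [[0.4912 0.0724 0.0808]] rear far [[ 0.4652 -0.0632  0.0808]] near nose [[0.4489 0.0861 0.0808]]
[204 197 204 202 201 200 204 204 203 199 205 201 200 200 204 204 201 200
 206 204 196 141  93  89  87  93  93  91  89  91  89  92  90  95  88  94
  93  92  93  93  91  88  87  89  98  93  89  93  93  91  91  93  94  92
  92  90  90  92 104 162 199 206 207 203 203 205 204 202 206 203]
top far [0.5264 0.1026] [0.1985 0.9801] 78.54951230476784 0.0005336320105656471 60
top near [0.4192 0.0854] [0.1876 0.9823] 79.19007530025242 0.0006694442496402503 48
width 0.10159106920330332<stdin>:11: DeprecationWarning: Arrays of 2-dimensional vectors are deprecated. Use arrays of 3-dimensional vectors instead. (deprecated in NumPy 2.0)
```

```bash
python3 - <<'E' 2>/dev/null
from edges import *
def yaw(d): return np.degrees(np.arctan2(d[1],d[0]))
t=load("top")
c,d,s,n=fit(plane(t,vedge(t["img"],range(245,330,1),170,200,145,True),.008)); print("top far",c,yaw(d),s,n)
c5,d5,s,n=fit(plane(t,vedge(t["img"],range(275,328,1),233,200,145,True),.008)); print("top near",c5,yaw(d5),s,n)
print("width",abs(np.cross(d,c5-c)))
u=d+d5;u/=np.linalg.norm(u);nl=np.array([-u[1],u[0]])
print("centreline offset",((c+c5)/2)@nl, yaw(u))
# rear end edge along rows, front end too
im=np.ascontiguousarray(t["img"].transpose(1,0,2))
e=vedge(im,range(194,220),345,315,145,True)[:,::-1]; c6,d6,s,n=fit(plane(t,e,.008)); print("rear",c6,yaw(d6),s,n, "rear u",c6@u)
p=(c6@u+.17)*u+((c+c5)/2@nl)*nl; print("jig origin",p)
w=load("w4")
c7,d7,s,n=fit(plane(w,vedge(w["img"],range(60,285,3),120,175,92,True),.008)); print("wrist far",c7,yaw(d7),s,"offset-> centre",c7@nl+.055)
print("wrist rear-far corner u",plane(w,[[291.5,141]],.008)[0,:2]@u)
z=w["pos"][2]-.1967+.012
c2,d2,s,n=fit(plane(w,vedge(w["img"],range(130,335,3),198,220,125,False),z)); print("foot edge off+22",c2@nl+.022,yaw(d2),"tcp off",w["pos"][:2]@nl,"tcp u",w["pos"][:2]@u,"nose u",plane(w,[[120.5,215]],z)[0,:2]@u)
E
```

```text
top far [0.53   0.1004] 78.66045370175021 0.0002554678031977055 72
top near [0.4117 0.0673] 78.63651238897533 0.00018122896447017592 49
width 0.10951268015955341
centreline offset -0.44514291704210673 78.64848304536278
rear [ 0.4552 -0.0268] 168.67573801873039 0.0006522668716519123 26 rear u 0.06330830496112733
jig origin [0.4824 0.1411]
wrist far [0.5243 0.0696] 78.52112608623948 0.0001680132200737391 offset-> centre -0.44532012388618
wrist rear-far corner u 0.06686211852224272
foot edge off+22 -0.44602537244060364 79.32041972919781 tcp off -0.44808106271726705 tcp u 0.044576431315153514 nose u 0.16831313943321569
```

Both cameras agree on the jig: yaw 78.6°, width 109.5 mm, centreline within 0.2 mm. The foot needs a turn of +0.7° and dx -1.4 mm. Its nose is at jig x ≈ -67 mm. I'll lower it onto the plate.

```bash
python3 -m jog '[{"dx":-1.4,"dy":0,"dz":10,"ax":0,"ay":0,"az":0.7},{"dx":0,"dy":0,"dz":20,"ax":0,"ay":0,"az":0},{"dx":0,"dy":0,"dz":15,"ax":0,"ay":0,"az":0},{"dx":0,"dy":0,"dz":8,"ax":0,"ay":0,"az":0},{"dx":0,"dy":0,"dz":3,"ax":0,"ay":0,"az":0},{"dx":0,"dy":0,"dz":0,"ax":0,"ay":0,"az":0},{"dx":0,"dy":0,"dz":0,"ax":0,"ay":0,"az":0}]'
python3 -m jog '[{"dx":0,"dy":0,"dz":1,"ax":0,"ay":0,"az":0},{"dx":0,"dy":0,"dz":1,"ax":0,"ay":0,"az":0},{"dx":0,"dy":0,"dz":0,"ax":0,"ay":0,"az":0},{"dx":0,"dy":0,"dz":0,"ax":0,"ay":0,"az":0}]'
python3 -m jog '[{"dx":0,"dy":0,"dz":1,"ax":0,"ay":0,"az":0},{"dx":0,"dy":0,"dz":0,"ax":0,"ay":0,"az":0},{"dx":0,"dy":0,"dz":0,"ax":0,"ay":0,"az":0}]'
```

```text
time: 5.73
tool_pos: [0.4478, -0.0449, 0.2109]
tcp_rot: [-3.126, 0.314, -0.001]
wrist_force: [-0.9, 0.4, -1.3]
width: 0.223
grip_force: 78.5
time: 6.07
tool_pos: [0.4478, -0.0448, 0.2091]
tcp_rot: [3.126, -0.313, 0.001]
wrist_force: [-0.8, 0.2, -2.3]
width: 0.221
grip_force: 78.5
time: 6.32
tool_pos: [0.4475, -0.0447, 0.2077]
tcp_rot: [-3.126, 0.312, 0.0]
wrist_force: [0.2, 0.1, -1.7]
width: 0.222
grip_force: 78.5
```

```bash
for i in 1 2; do python3 -m jog '[{"dx":0,"dy":0,"dz":1,"ax":0,"ay":0,"az":0},{"dx":0,"dy":0,"dz":0,"ax":0,"ay":0,"az":0},{"dx":0,"dy":0,"dz":0,"ax":0,"ay":0,"az":0}]' | grep -E 'time|pos|force'; done
python3 - <<'E' 2>/dev/null
from edges import *
w=wrist("w5"); R=Ro.from_rotvec(w["rot"]).as_matrix(); print(w["pos"],R[:,2],np.degrees(np.arctan2(-R[1,1],-R[0,1])))
o=w["img"][110:290,0:380]; cv2.imwrite("pics/c5.png",cv2.resize(o,(798,378),interpolation=cv2.INTER_CUBIC)[:,:,::-1])
E
```

```text
time: 6.57
tool_pos: [0.4475, -0.0447, 0.2066]
wrist_force: [0.2, 0.1, -2.2]
grip_force: 78.5
time: 6.82
tool_pos: [0.4475, -0.0447, 0.2056]
wrist_force: [0.1, -0.2, -1.0]
grip_force: 78.5
[ 0.4475 -0.0447  0.2056] [-0.0002  0.     -1.    ] 78.58512347569001
```

View pics/c5.png

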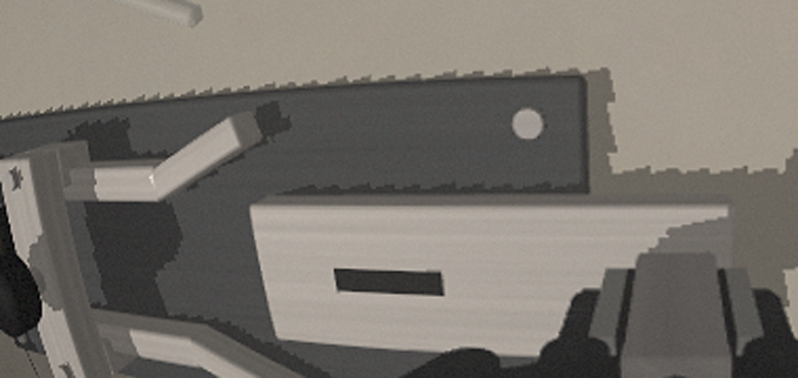

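Crop (×2.1, offset (0,110)): the foot's nose edge runs from (250,205) to (275,338). The far rail's bend is at (158,201) on its inner top edge, and the near rail's bend is at about (205,322). Foot and rail tops are both at z=0.020, so I can compare them directly.

```bash
python3 - <<'E' 2>/dev/null
from edges import *
w=load("w5"); a=np.radians(78.6); u=np.array([np.cos(a),np.sin(a)]); nl=np.array([-u[1],u[0]])
def J(p,z): 
    q=plane(w,p,z)[:,:2]; return np.c_[q@u-.235,q@nl+.4453]*1000
px=lambda L: np.array(L)/2.1+[0,110]
n=["nose far","nose near","rear far","far bend","far rail","near bend","near rail"]
for k,v in zip(n,J(px([[251,205],[275,338],[729,205],[158,201],[95,199],[205,322],[100,310]]),.020)): print(k,v)
c2,d2,s,m=fit(plane(w,vedge(w["img"],range(130,335,3),198,220,125,False),.02)); print("foot centre off",(c2@nl+.4453+.022)*1000,np.degrees(np.arctan2(d2[1],d2[0])))
print("plate rear-far",J(px([[584,77]]),.008)); print("tcp",w["pos"][:2]@u-.235,w["pos"][:2]@nl+.4453)
E
```

```text
nose far [-66.2856 -22.3791]
nose near [-64.794   21.2551]
rear far [-204.1     -22.8429]
far bend [-24.8574 -23.3851]
far rail [ 10.7516 -23.899 ]
near bend [-34.7208  18.322 ]
near rail [25.3295 19.4972]
foot centre off -0.7474458953240157 78.74464510901839
plate rear-far [[-166.9612  -53.9045]]
tcp -0.19039624644387304 -0.0022427912261959726
```

The foot sits about 0.8 mm towards the far rail, and its yaw matches. I'll correct that, settle on the plate, and slide 50 mm.

```bash
python3 -m jog '[{"dx":-0.8,"dy":0,"dz":0.7,"ax":0,"ay":0,"az":0},{"dx":0,"dy":0,"dz":0,"ax":0,"ay":0,"az":0},{"dx":0,"dy":0,"dz":0,"ax":0,"ay":0,"az":0}]' | grep -E 'time|pos|force'
python3 -m jog '[{"dx":0,"dy":-3,"dz":0,"ax":0,"ay":0,"az":0},{"dx":0,"dy":-6,"dz":0,"ax":0,"ay":0,"az":0},{"dx":0,"dy":-6,"dz":0,"ax":0,"ay":0,"az":0},{"dx":0,"dy":-6,"dz":0,"ax":0,"ay":0,"az":0},{"dx":0,"dy":-6,"dz":0,"ax":0,"ay":0,"az":0},{"dx":0,"dy":-6,"dz":0,"ax":0,"ay":0,"az":0},{"dx":0,"dy":-6,"dz":0,"ax":0,"ay":0,"az":0},{"dx":0,"dy":-6,"dz":0,"ax":0,"ay":0,"az":0},{"dx":0,"dy":-5,"dz":0,"ax":0,"ay":0,"az":0},{"dx":0,"dy":0,"dz":0,"ax":0,"ay":0,"az":0},{"dx":0,"dy":0,"dz":0,"ax":0,"ay":0,"az":0}]'| grep -E 'time|pos|rot|force'; python3 -c "
from h import *
s=bot.read_state();print(s['wrist_force'],s['torque'],s['tool_pos'])"
```

```text
time: 7.12
tool_pos: [0.4472, -0.0447, 0.2054]
wrist_force: [0.5, -0.2, 1.4]
grip_force: 78.9
time: 8.03
tool_pos: [0.4572, 0.0055, 0.2055]
tcp_rot: [-3.125, 0.311, -0.002]
wrist_force: [0.8, 1.0, 5.2]
grip_force: 79.6
[0.8291056  0.98623614 5.18536875] [-0.10251766  0.02155233 -0.03030874] [0.45719999 0.00552069 0.2054581 ]
```

On the plate with about 5 N down and no side load. I'll slide on.

```bash
python3 -m jog '[{"dx":0,"dy":-3,"dz":0,"ax":0,"ay":0,"az":0},{"dx":0,"dy":-6,"dz":0,"ax":0,"ay":0,"az":0},{"dx":0,"dy":-6,"dz":0,"ax":0,"ay":0,"az":0},{"dx":0,"dy":-6,"dz":0,"ax":0,"ay":0,"az":0},{"dx":0,"dy":-6,"dz":0,"ax":0,"ay":0,"az":0},{"dx":0,"dy":-3,"dz":0,"ax":0,"ay":0,"az":0},{"dx":0,"dy":0,"dz":0,"ax":0,"ay":0,"az":0},{"dx":0,"dy":0,"dz":0,"ax":0,"ay":0,"az":0}]'| grep -E 'time|pos|rot|force'
python3 -m jog '[{"dx":0,"dy":-3,"dz":0,"ax":0,"ay":0,"az":0},{"dx":0,"dy":-6,"dz":0,"ax":0,"ay":0,"az":0},{"dx":0,"dy":-6,"dz":0,"ax":0,"ay":0,"az":0},{"dx":0,"dy":-6,"dz":0,"ax":0,"ay":0,"az":0},{"dx":0,"dy":-6,"dz":0,"ax":0,"ay":0,"az":0},{"dx":0,"dy":-3,"dz":0,"ax":0,"ay":0,"az":0},{"dx":0,"dy":0,"dz":0,"ax":0,"ay":0,"az":0},{"dx":0,"dy":0,"dz":0,"ax":0,"ay":0,"az":0}]'| grep -E 'time|pos|rot|force'
```

```text
time: 8.7
tool_pos: [0.463, 0.0348, 0.2055]
tcp_rot: [-3.126, 0.311, -0.001]
wrist_force: [-0.4, -1.3, 4.8]
grip_force: 79.6
time: 9.37
tool_pos: [0.4689, 0.0642, 0.2055]
tcp_rot: [-3.126, 0.311, -0.001]
wrist_force: [-1.4, -1.1, 6.0]
grip_force: 79.7
```

```bash
python3 -m jog '[{"dx":0,"dy":-3,"dz":0,"ax":0,"ay":0,"az":0},{"dx":0,"dy":-6,"dz":0,"ax":0,"ay":0,"az":0},{"dx":0,"dy":-6,"dz":0,"ax":0,"ay":0,"az":0},{"dx":0,"dy":-5,"dz":0,"ax":0,"ay":0,"az":0},{"dx":0,"dy":-3,"dz":0,"ax":0,"ay":0,"az":0},{"dx":0,"dy":-2,"dz":0,"ax":0,"ay":0,"az":0},{"dx":0,"dy":0,"dz":0,"ax":0,"ay":0,"az":0},{"dx":0,"dy":0,"dz":0,"ax":0,"ay":0,"az":0}]'| grep -E 'time|pos|rot|force'
for i in 1 2 3; do python3 -m jog '[{"dx":0,"dy":-1.5,"dz":0,"ax":0,"ay":0,"az":0},{"dx":0,"dy":-1.5,"dz":0,"ax":0,"ay":0,"az":0},{"dx":0,"dy":0,"dz":0,"ax":0,"ay":0,"az":0}]'| grep -E 'time|pos|wrist_force'; done
```

```text
time: 10.03
tool_pos: [0.4738, 0.0885, 0.2055]
tcp_rot: [-3.126, 0.311, -0.001]
wrist_force: [-0.6, -2.2, 5.9]
grip_force: 79.7
time: 10.28
tool_pos: [0.4743, 0.0912, 0.2055]
wrist_force: [-0.9, -3.7, 6.2]
time: 10.53
tool_pos: [0.4749, 0.0941, 0.2055]
wrist_force: [-0.5, -4.0, 7.2]
time: 10.78
tool_pos: [0.4754, 0.0971, 0.2055]
wrist_force: [-0.5, -4.1, 6.4]
```

```bash
for i in 1 2 3; do python3 -m jog '[{"dx":0,"dy":-1,"dz":0,"ax":0,"ay":0,"az":0},{"dx":0,"dy":0,"dz":0,"ax":0,"ay":0,"az":0},{"dx":0,"dy":0,"dz":0,"ax":0,"ay":0,"az":0}]'| grep -E 'time|pos|wrist_force'; done
```

```text
time: 11.03
tool_pos: [0.4756, 0.098, 0.2055]
wrist_force: [-1.8, -4.4, 7.4]
time: 11.28
tool_pos: [0.4758, 0.0989, 0.2055]
wrist_force: [-1.0, -4.9, 7.0]
time: 11.53
tool_pos: [0.476, 0.0997, 0.2055]
wrist_force: [-2.1, -6.9, 6.6]
```

```bash
for i in 1 2 3; do python3 -m jog '[{"dx":0,"dy":-1,"dz":0,"ax":0,"ay":0,"az":0},{"dx":0,"dy":0,"dz":0,"ax":0,"ay":0,"az":0},{"dx":0,"dy":0,"dz":0,"ax":0,"ay":0,"az":0}]'| grep -E 'time|pos|wrist_force'; done
```

```text
time: 11.78
tool_pos: [0.4761, 0.1003, 0.2055]
wrist_force: [-1.2, -7.8, 7.7]
time: 12.03
tool_pos: [0.4762, 0.1011, 0.2055]
wrist_force: [-2.3, -8.5, 7.8]
time: 12.28
tool_pos: [0.4764, 0.102, 0.2055]
wrist_force: [-2.3, -10.6, 9.3]
```

```bash
for i in 1 2 3; do python3 -m jog '[{"dx":0,"dy":-1,"dz":0,"ax":0,"ay":0,"az":0},{"dx":0,"dy":0,"dz":0,"ax":0,"ay":0,"az":0},{"dx":0,"dy":0,"dz":0,"ax":0,"ay":0,"az":0}]'| grep -E 'time|pos|rot|wrist_force|grip|width'; done
python3 - <<'E'
from h import *
F=[]
for i in range(6):
    w=wrist("w6"); F.append(bot.read_state()["wrist_force"])
print(np.mean(F,0),np.std(F,0))
s=bot.read_state(); print(s["tool_pos"],s["torque"],Ro.from_rotvec(s["tcp_rot"]).as_matrix()[:,2])
o=w["img"][110:290,0:380]; cv2.imwrite("pics/c6.png",cv2.resize(o,(798,378),interpolation=cv2.INTER_CUBIC)[:,:,::-1])
E
```

```text
time: 12.53
tool_pos: [0.4765, 0.1028, 0.2055]
tcp_rot: [3.123, -0.31, -0.001]
wrist_force: [-2.6, -11.2, 8.9]
width: 0.222
grip_force: 80.2
time: 12.78
tool_pos: [0.4767, 0.1036, 0.2055]
tcp_rot: [3.123, -0.31, -0.001]
wrist_force: [-3.2, -11.9, 9.9]
width: 0.221
grip_force: 80.2
time: 13.03
tool_pos: [0.4768, 0.1044, 0.2055]
tcp_rot: [3.123, -0.31, -0.001]
wrist_force: [-2.9, -14.0, 10.2]
width: 0.228
grip_force: 80.3
[ -2.53717627 -13.57659092  10.29719207] [0.71588216 0.55131428 0.30289811]
[0.47684769 0.10436981 0.20548776] [-1.68239207  0.16385671 -0.13453614] [-0.00106751 -0.00339014 -0.99999368]
```

View pics/c6.png

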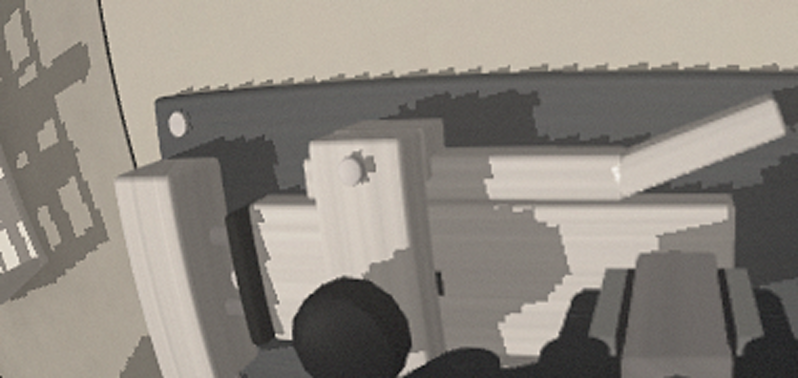

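The last view shows the tongue through the channel and under the bridge, with its nose against the dark stop pad (nose edge from about (252,205) to (280,338)).

- **Push:** the wrist feels 13.8 N along the jig, less about 4 N of sliding drag. The travel since touching the stop is about 5.6 mm. Both give about 10 N on the stop.
- **Flatness:** the moment puts the centre of pressure about 85 mm ahead of the stub, well inside the tongue, so the foot lies flat.

I'll hand the job in while holding.

```bash
python3 -c "
from workcell import bot
s=bot.read_state();print(s['time'],s['wrist_force'],s['grip_force']);print(bot.finish_job())"
```

```text
13.3333 [ -2.88476955 -13.62443704  10.04179366] 80.28075098991394
the job is handed in; nothing more can be done
None
```

The foot is in the jig, flat under the bridge with its nose on the sprung stop, and I handed the job in at 13.3 s still gripping it and pressing with about 10 N (estimated from wrist force less sliding drag, and from the pad's travel).

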